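# Pull the strainer from a clamped block and show it at the light box

### The arm

A 7-joint arm with a two-finger parallel gripper is mounted at the origin on the work surface. World frame = base frame: x ahead of the robot, y to its left, z up, the work surface at z = 0. Lengths are in m, angles in rad, forces in N, time in s.
With the tool pointing down it reaches from about 0.425 to 0.925 m from the base axis. Payload 6.8 kg.
Tool frame: the origin (TCP) lies between the finger pads, 19 mm behind the fingertips; this is the grasp point; z points along the fingers, y is the line along which they close (so a half turn about z gives the same grasp; the last joint's range is limited). The gripper opens to 85 mm and grips with 20 to 120 N. Pads are 22 mm wide; open, the fingers measure 114 mm over their backs; the gripper's body (76 mm by 85 mm) begins 54 mm behind the grasp point. The pads swing forward as they close: fully open they stand 13 mm farther back than shut.
Start: joints at [-1.275, 0.477, 0.022, 1.555, -0.011, 1.109, -0.083], TCP at [0.265, 0.621, 0.25] pointing down, gripper open.
Joint ranges: [-2.96, 2.96], [-0.34, 2.1], [-1.41, 1.46], [0.24, 2.44], [-1.37, 4.51], [0.17, 1.92], [-2.96, 2.96]. Speed limits (rad/s): [2.39, 2.39, 3.14, 3.14, 3.14, 3.14, 3.14].

### API

Orientations are given as a unit quaternion [w, x, y, z].
In Python, from station import bot gives the robot as it stands.
- The arm moves only by the tool servo_tool, never from a script. Its argument "motion" is a list that holds one entry, the list of rows, each a list of 5 numbers: the opening, from 0 (shut) to 1 (fully open), then the shift along the world's x, y, z each as a share of 0.04 m, from -1 to 1, then the turn about the world's z as a share of 0.12 rad, from -1 to 1. A call has 1 to 20 rows; each row shifts and turns the commanded pose from where the row before left it; what a row does not reach is not made up. A row lasts 1/10 s, in which the tool goes at most 50 mm and 8.59 degrees, less where a joint would pass 70% of its speed; a pose out of reach is approached as far as the arm can. A call with a number of a shift or a turn outside -1 to 1 is refused whole. A call with a gripper value outside its range is refused whole. The fingers move at their own pace and stop on an object; "newtons" is the grip in N (left out, the last holds). Time passes only in rows, so rows that do not move let the fingers close. It gives the time, the measured TCP pose, the force, the opening and the grip force at its end, in the units of the state.
- bot.get_obs(): the state, without advancing time (a new reading comes with each control period).
- bot.read_camera(name): name is "scene" or "top" or "wrist"; returns (picture, depth): 480x640x3 uint8, red, green, blue; 480x640 float32, m along the optical axis (not along the pixel's ray), 0 where there is no reading.
- bot.get_calibration(name): a dict with "fovy" (degrees; the focal length in pixels is half the picture's height over the tangent of half this angle, whatever the lens; pixels are square), "cx", "cy" (the principal point, pixels), "view" (4x4, takes a point from world to camera coordinates). Camera axes: x right, y down, z forward; pixel columns grow to the right and rows downward; lengths in m; the calibration is good to about 2 mm. A picture is of the moment at which its call begins: read the wrist's pose just before it. get_calibration takes no time and is no camera call; for the wrist camera it gives the pose at the moment of the call.
- bot.hand_in(): hands the job in; it is judged then, once.
The state is a dict: "t": time; "q": joint angles; "joint_vel": joint speeds; "joint_torque": joint torques, N m; "eef_pos": TCP position; "tool_rot": TCP orientation; "contact_force": force on the tool from outside, world axes, zero at the start; "torque": the same for the moment, N m; "gripper_width": opening from 0.0 (shut) to 1.0 (fully open); "grasp_force": force on a finger pad.
Only numpy, scipy, OpenCV 4.12 (cv2) and the standard library are available. Lean on these libraries where they do the work, as an engineer would, in place of code of your own. Each camera call takes 0.05 s, during which the arm holds its last target. There are 200 camera calls.

### The job

Crank the vise tight so its jaw grips the strainer block firmly, then lift the block's cover flap by its bar handle and leave it standing open, and draw out the strainer plate hidden beneath. Finish holding the plate in the gripper, still and upright, face-on to the white screen of the light box and centred before it, a few centimetres off and touching nothing; the program ends while holding it there. Leave the block clamped and do not disturb the other things on the bench.

Things in the scene. Friction and masses are not known exactly. Their poses are not given: they have to be found in the camera images.
- vise: Grey machine vise bolted to the bench, base 110 x 300 x 30 mm high. Origin: on the bench under the middle of the open jaws; x runs along the jaw faces, y is the closing direction (moving to fixed jaw). The fixed jaw's face is at y = +53 mm; jaws are 100 mm long, 30 to 70 mm above the bench. The crank's column is at the -y end.
- jaw: The moving steel jaw (a part of the vise, 100 x 28 x 40 mm); its face is at y = -53 mm of the vise when fully open. It slides to +y of the vise, driven by the crank at 8.2 mm per radian. Origin: that of the vise when fully open, moving with the jaw.
- crank (a joint): Crank angle, rad, 0 (open) to 2.9; grows as it turns clockwise seen from above, closing the jaw. Starts at 0 to 0.5; the block is gripped between both jaws at about 1.95. Stiff: about 5 N at the knob moves it, about 14 N in all clamps the block firmly; it stays where left.
- crank_axis (a point): Point on the crank's vertical axis at the height of the middle of the knob (108 mm above the bench).
- crank_knob (a point): Middle of the crank's upright round black knob, 18 mm diameter, 40 mm tall (88 to 128 mm above the bench), turning freely on its pin on the flat crank arm 60 mm from the crank axis; the arm lies right below it. At 0 rad the arm points 0.2 rad clockwise of the vise's +x; tightening swings the knob round the outer (-y) side.
- block: Aluminium strainer block, an open-topped box 100 (x) x 90 (y) x 95 mm high, 0.9 kg, walls 6 mm, standing loose on the vise base between the jaws; clamping shifts it up to 12 mm in y and squares it. Origin: centre of its underside. A steel flap covers it. Inside, a chamber from 50 to 95 mm height; below it a slot 9 mm wide at x = -6 mm, along y, 40 mm deep, holds the strainer.
- flap (a joint): Opening angle of the block's cover flap, rad: 0 shut, 2.0 the stop. The hinge lies along y on the block's +x top edge, the -x edge lifts. Stiff hinge (about 2 N at the handle): it stays at any angle.
- flap_hinge (a point): Middle of the flap's hinge line (along the block's y), on the top edge of the block at x = +50 mm, 95 mm above its underside.
- flap_bar (a point): Middle of the flap's handle, a round bar 10 mm diameter, 60 mm long, parallel to the hinge, held 30 mm clear above the 6 mm flap by a post at each end. Shut, it is 88 mm to -x and 36 mm above the hinge.
- strainer: Flat steel plate with rows of holes, upright in the block's slot under the flap, 0.12 kg: 6 mm thick (x), 74 mm wide (y), 48 mm high, with a solid grip 10 mm thick, 40 mm wide, 30 mm high centred on top (78 mm in all). Origin: centre of its lower edge, 10 mm above the block's underside at the start. x is normal to its face, z up.
- strainer_mid (a point): Middle of the plate's holed area, 24 mm above its lower edge.
- strainer_grip (a point): Point in the solid grip, 66 mm above the plate's lower edge (42 mm above strainer_mid): a good place for the TCP.
- lightbox: Upright black light box fixed to the bench, 35 mm thick (x), 180 mm wide (y), 150 mm high, on a foot 10 mm high reaching from x = -50 to +30 mm. The white screen is on its +x face (the side away from the robot). Origin: on the bench, under its middle.
- screen (a point): Middle of the white screen, 78 mm above the bench, on the face; x points straight out of the screen, z up. Screen 156 x 126 mm.
- vase: Bystander, to be left alone: pale ceramic vase with two bulges, 150 mm tall, 72 mm across. Origin: centre of its underside.
- pawn_vase: Bystander, to be left alone: pale ceramic vase, 120 mm tall, 76 mm across. Origin: centre of its underside.
- cup: Bystander, to be left alone: pale ceramic cup, 80 mm tall, 72 mm across. Origin: centre of its underside.
- nozzle: Bystander, to be left alone: brass extruder nozzle, 45 mm tall, 32 mm across. Origin: centre of its underside.
- screwdriver: Bystander, to be left alone: screwdriver lying on the bench. Origin: a point on it.
- scraper: Bystander, to be left alone: flat scraper, 200 mm long, lying on the bench. Origin: a point on it.
- cartridge: Bystander, to be left alone: grey clay cartridge, 48 mm across, 170 mm long, lying on the bench. Origin: a point on it.
Things that resemble listed ones, but are neither listed nor needed, are in the scene too. Leave any green look-alike of the lightbox alone.

How it is judged:
By the outcome, as a careful person would: the job done as asked, in the order asked, and still so for the second after the job is handed in, while the arm keeps its last pose, push and grip.
It also fails if it takes over 69 s, if anything falls off the work surface, if the arm or the gripper's body presses on something with over 40 N, if the wrist force passes 120 N, or if a joint passes its speed limit or range.

## Working session

There is one attempt and no reset: what is moved stays moved. The work goes in short steps, Python scripts to look and compute and a tool call to move; the robot and the scene stay as the last step left them, time stands still between calls to the robot, and variables do not carry over. Pictures are saved under pics/ and viewed, at most 10 in all, crops included, and the job is handed in when it is done.

Besides the shell and the picture viewer there is one more tool, called after "Emit:" as name([rows], argument=value, ...), one row to a line, values as JSON. servo_tool: Moves the arm, as the interface text tells. Shift numbers are shares of 0.04 m and turn numbers shares of 0.12 rad, none past 1 either way. Its arguments: {"type":"object","properties":{"motion":{"type":"array"},"newtons":{"type":"number"}},"required":["motion"]}

```bash
mkdir -p pics; ls; cat > h.py <<'E'
import numpy as np, cv2
from station import bot
def cal(n):
    c=bot.get_calibration(n); f=240/np.tan(np.radians(c["fovy"])/2)
    return f,c["cx"],c["cy"],np.array(c["view"])
def snap(n):
    c=cal(n); p,d=bot.read_camera(n)
    return p,d,c
def cloud(d,c):
    f,cx,cy,V=c; v,u=np.mgrid[:480,:640]
    P=np.stack([(u-cx)/f*d,(v-cy)/f*d,d],-1)
    T=np.linalg.inv(V); W=P@T[:3,:3].T+T[:3,3]; W[d<=0]=np.nan
    return W
def proj(c,X):
    f,cx,cy,V=c; p=V[:3,:3]@np.array(X)+V[:3,3]; return [f*p[0]/p[2]+cx,f*p[1]/p[2]+cy]
E
python3 - <<'E'
from h import *
o=bot.get_obs(); print(o)
for n in ("top","scene"):
    p,d,c=snap(n); np.savez(f"{n}0.npz",p=p,d=d); 
    import pickle; pickle.dump(c,open(f"{n}c.pkl","wb"))
    cv2.imwrite(f"pics/{n}0.png",p[:,:,::-1]); T=np.linalg.inv(c[3]); print(n,c[0],T[:3,3],T[:3,2], (d>0).mean())
E
```

```text
pics
{'t': 0.0, 'q': array([-1.27510786,  0.47778491,  0.02236942,  1.55644936, -0.0115218 ,
        1.10928285, -0.08310979]), 'joint_vel': array([ 0.00103076, -0.0002997 , -0.00085808, -0.00020801, -0.00261237,
        0.00078813,  0.00163296]), 'joint_torque': array([-2.95011150e-04, -5.96457517e+01,  1.60820983e+00, -2.81184840e+01,
        1.25366074e-02,  9.50599322e-03, -1.98860960e-05]), 'eef_pos': array([0.26501628, 0.62019926, 0.24903732]), 'tool_rot': array([-1.17358072e-04,  2.00537250e-01,  9.79685666e-01, -8.90303878e-04]), 'contact_force': array([0.50005702, 0.88214929, 0.12017459]), 'torque': array([-0.06586429,  0.01310644,  0.01169731]), 'grasp_force': 0.0, 'gripper_width': 1.002671442128805}
top 561.5946760377491 [ 0.33491453 -0.0474472   1.33406715] [ 0.15522834 -0.0235545  -0.98759777] 0.99599609375
scene 569.2168793948847 [1.11863898 0.58611673 1.14895473] [-0.44229557 -0.48347559 -0.7553979 ] 0.995830078125
```

View pics/top0.png

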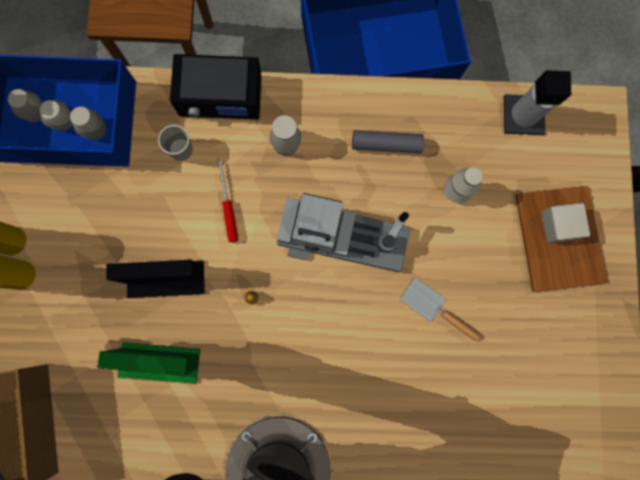

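View pics/scene0.png

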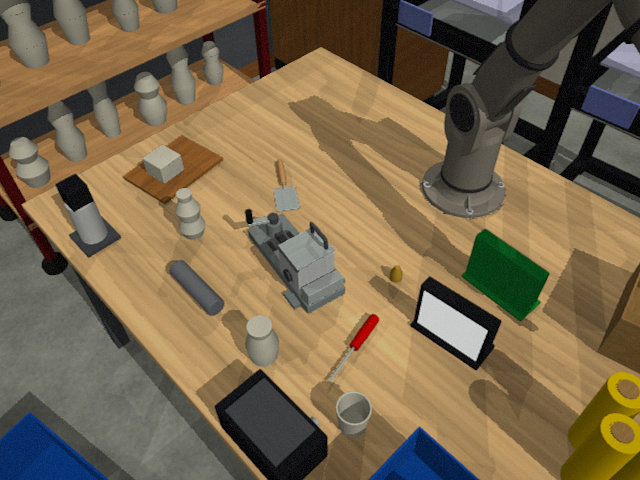

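Candidates. Light box: black with a white screen at top (155,278), scene (455,322). The green look-alike is at top (150,362), and the black monitor at (215,85) is another possible confusion. Knob: black cylinder at top (404,217). The black-capped pillar at (550,88) is not it. Block: on the vise at top (318,222). The pale block on the board at (568,222) is not it. Next I measure and crop.

```bash
cat > m.py <<'E'
from h import *
import pickle
def load(n):
    z=np.load(f"{n}0.npz"); c=pickle.load(open(f"{n}c.pkl","rb")); return z["p"],z["d"],c
if __name__=="__main__":
    pt,dt,ct=load("top"); ps,ds,cs=load("scene")
    Wt=cloud(dt,ct); Ws=cloud(ds,cs)
    print("bench z",np.nanmedian(Wt[300:330,300:390,2]),np.nanmedian(Ws[230:260,380:385,2]))
    a=cv2.resize(pt[180:285,265:425],None,fx=5,fy=5,interpolation=cv2.INTER_CUBIC)[:525,:800]
    cv2.imwrite("pics/v_top.png",a[:,:,::-1])
    b=cv2.resize(ps[195:315,235:355],None,fx=4.5,fy=4.5,interpolation=cv2.INTER_CUBIC)
    cv2.imwrite("pics/v_scene.png",b[:,:,::-1])
    for nm,p,W,r in (("top",pt,Wt,(180,285,265,425)),("scene",ps,Ws,(195,315,235,355))):
        S=W[r[0]:r[1],r[2]:r[3]].reshape(-1,3); C=p[r[0]:r[1],r[2]:r[3]].reshape(-1,3).astype(int)
        for lo,hi in ((.024,.036),(.064,.076),(.12,.14),(.155,.172)):
            m=(S[:,2]>lo)&(S[:,2]<hi); Q=S[m]
            if len(Q)>5:
                rc=cv2.minAreaRect(Q[:,:2].astype(np.float32)*1000); print(nm,lo,hi,len(Q),np.round(Q.mean(0),4),np.round(np.median(Q[:,2]),4),[np.round(x,1) for x in rc])
        m=(C.max(1)<45)&(S[:,2]>.085)&(S[:,2]<.14); print(nm,"knob",m.sum(),S[m].mean(0),S[m].min(0),S[m].max(0))
    hsv=cv2.cvtColor(ps,cv2.COLOR_RGB2HSV)
    m=np.zeros((480,640),bool); m[270:375,400:510]=1
    w=m&(hsv[...,2]>150)&(hsv[...,1]<40); w=cv2.erode(w.astype(np.uint8),np.ones((3,3)))>0; Q=Ws[w]; Q=Q[~np.isnan(Q[:,0])]
    c0=Q.mean(0); u,s,v=np.linalg.svd(Q-c0,full_matrices=False); print("screen",w.sum(),c0,v[2],s, Q.min(0),Q.max(0))
    r=cv2.minAreaRect(np.stack([Q@np.array([-v[2][1],v[2][0],0]),Q[:,2]],1).astype(np.float32)*1000);print(r)
E
python3 m.py
```

```text
bench z -0.0012770293954993406 0.0007034597352723049
top 0.024 0.036 2219 [ 0.5133 -0.1933  0.0289] 0.0289 [array([ 532.7, -134.9]), array([299.9, 110.7]), np.float64(79.3)]
top 0.064 0.076 1211 [ 0.5396 -0.0822  0.069 ] 0.0687 [array([ 533. , -120.2]), array([267.6, 105.5]), np.float64(79.5)]
top 0.12 0.14 1802 [ 0.5518 -0.0759  0.1325] 0.1326 [array([ 537.7, -143.9]), array([242.5, 108.7]), np.float64(81.3)]
top 0.155 0.172 124 [ 0.513  -0.0635  0.1682] 0.169 [array([513.5, -63.8]), array([67.7, 10.7]), np.float64(79.2)]
top knob 42 [ 0.5644186  -0.25880189  0.1219515 ] [ 0.55760785 -0.26640165  0.1006078 ] [ 0.57309422 -0.2532983   0.13127657]
scene 0.024 0.036 1087 [ 0.5472 -0.1719  0.0303] 0.0304 [array([ 538.6, -130.9]), array([303.4, 110.5]), np.float64(78.9)]
scene 0.064 0.076 752 [ 0.5636 -0.0378  0.07  ] 0.0699 [array([ 558.1, -115.5]), array([272.3, 105.1]), np.float64(87.3)]
scene 0.12 0.14 1415 [ 0.5605 -0.0688  0.1333] 0.1341 [array([ 543.5, -140.4]), array([243.5, 106.3]), np.float64(81.6)]
scene 0.155 0.172 80 [ 0.5204 -0.0557  0.1674] 0.1693 [array([519. , -59.6]), array([67.9, 10.4]), np.float64(80.7)]
scene knob 79 [ 0.57160357 -0.24521244  0.11312793] [ 0.51212004 -0.26404645  0.08571533] [ 0.60804346 -0.02957523  0.13969003]
screen 2008 [0.44947965 0.28753109 0.08182649] [-0.99636206 -0.08512741  0.00399709] [1.94654127 1.49153493 0.06050548] [0.44011003 0.21008859 0.01702797] [0.45955766 0.36112323 0.14053526]
((-246.18453979492188, 78.83921813964844), (123.57107543945312, 151.1097869873047), 89.76129150390625)
```

View pics/v_top.png

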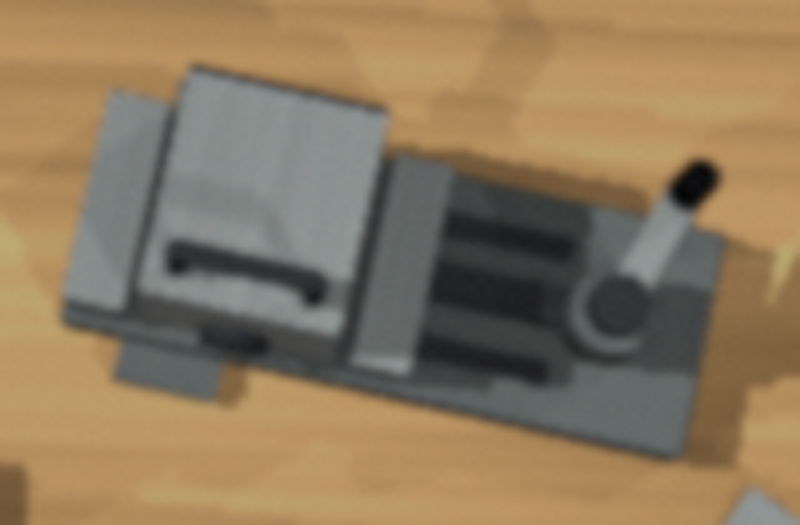

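View pics/v_scene.png

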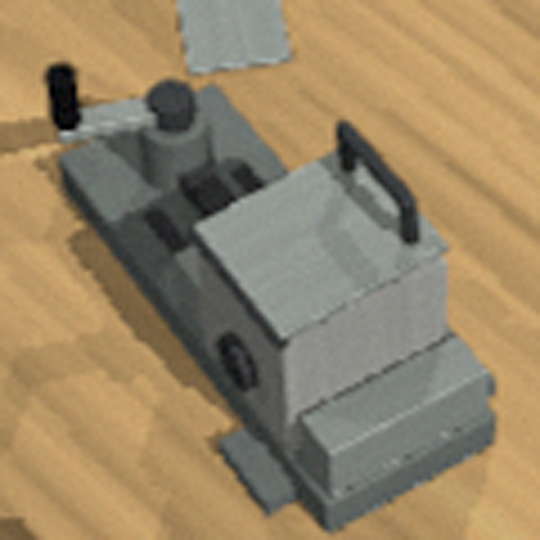

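Vise and block are as expected: the bar is on the robot's side, the hinge on the far side, and the knob at about (0.57,-0.25). I'll move above the vise to look closely.

Emit:
servo_tool([
  [[1,0.7,-0.9,0.1,-0.57],[1,0.7,-0.9,0.1,-0.57],[1,0.7,-0.9,0.1,-0.57],[1,0.7,-0.9,0.1,-0.57],[1,0.7,-0.9,0.1,-0.57],[1,0.7,-0.9,0.1,-0.57],[1,0.6,-1,0.1,-0.57],[1,0.6,-1,0.1,-0.57],[1,0.5,-1,0.1,-0.57],[1,0.5,-1,0.1,-0.57],[1,0,-1,0,-0.57],[1,0,-1,0,-0.57],[1,0,-1,0,-0.57],[1,0,-1,0,-0.57],[1,0,-1,0,-0.57],[1,0,-1,0,-0.57],[1,0,-1,0,-0.57],[1,0,-1,0,-0.57],[1,0,-0.6,0,-0.57],[1,0,0,0,-0.57]],
])

```text
t: 2.1
eef_pos: [0.5206, -0.1033, 0.2901]
tool_rot: [0.0, 0.778, 0.629, -0.0]
contact_force: [0.3, 0.7, -0.3]
gripper_width: 1.005
grasp_force: 0.0
```

```bash
python3 - <<'E'
from h import *
p,d,c=snap("wrist"); o=bot.get_obs()
print(o["t"],o["eef_pos"],o["tool_rot"],o["q"],o["contact_force"])
cv2.imwrite("pics/w1.png",p[:,:,::-1]); T=np.linalg.inv(c[3]); print(c[0],T[:3,3],T[:3,2],(d>0).mean())
np.savez("w1.npz",p=p,d=d,V=c[3])
for X in [(.5644,-.2588,.12),(.513,-.0635,.161),(.535,-.133,.03)]: print(proj(c,X))
E
```

```text
2.15 [ 0.52090305 -0.10098154  0.28984542] [-3.97236434e-05  7.77829346e-01  6.28475507e-01 -2.10840734e-04] [-0.43567659  0.21742936  0.60224212  1.88332327 -0.1385241   1.08252993
  0.00922705] [-0.02823519  0.47951423 -0.12432224]
392.23476967165067 [ 0.53493095 -0.03761769  0.41379265] [-0.05541917 -0.26268697 -0.96328826] 0.995986328125
[np.float64(406.94172201754213), np.float64(381.6924738883325)]
[np.float64(295.24611125972007), np.float64(178.0027517366652)]
[np.float64(340.1245079360041), np.float64(225.81966615559872)]
```

View pics/w1.png

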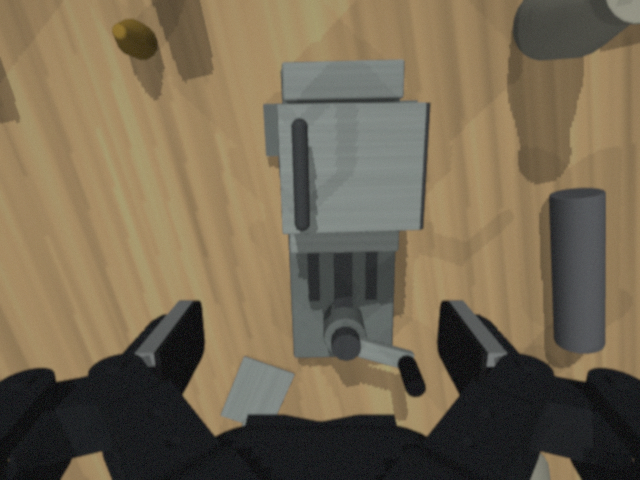

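The wrist view shows the knob at (408,372), the column top at (345,340), the bar from (300,122) to (303,228), and the flap. I'll measure these by depth.

```bash
cat > w.py <<'E'
from h import *
import sys
def an(W,p,uv=None):
    S=W.reshape(-1,3); C=p.reshape(-1,3).astype(int); dark=C.max(1)<70
    box=lambda lo,hi,x0,x1,y0,y1,e=None:(S[:,2]>lo)&(S[:,2]<hi)&(S[:,0]>x0)&(S[:,0]<x1)&(S[:,1]>y0)&(S[:,1]<y1)
    R=lambda m:[np.round(x,1) for x in cv2.minAreaRect(S[m][:,:2].astype(np.float32)*1000)]
    for n,m in (("knobtop",box(.118,.14,.50,.66,-.34,-.21)),("column",box(.075,.117,.50,.57,-.30,-.18)),
      ("bar",box(.152,.18,.45,.6,-.13,0)),("flap",box(.12,.145,.45,.65,-.15,.02)),("base",box(.022,.037,.42,.65,-.33,.06)),("jaws",box(.06,.078,.42,.65,-.33,.06))):
        if m.sum()>5: print(n,m.sum(),np.round(S[m].mean(0),4),"zmax",S[m][:,2].max().round(4),R(m))
if __name__=="__main__":
    z=np.load("w1.npz"); c=list(cal("wrist")); c[3]=z["V"]; an(cloud(z["d"],c),z["p"])
E
python3 w.py
```

```text
knobtop 423 [ 0.5696 -0.2584  0.1259] zmax 0.1296 [array([ 569.7, -260.2]), array([17.5, 17.4]), np.float64(59.4)]
column 2030 [ 0.5357 -0.2381  0.0892] zmax 0.1167 [array([ 535.1, -237.8]), array([32.4, 75.5]), np.float64(62.0)]
bar 1756 [ 0.5176 -0.0607  0.1711] zmax 0.174 [array([517. , -62.3]), array([69.1, 10.4]), np.float64(78.2)]
flap 17149 [ 0.5559 -0.0673  0.1342] zmax 0.1402 [array([552.9, -69.4]), array([ 90.3, 105.6]), np.float64(78.8)]
base 7526 [ 0.5196 -0.2047  0.0299] zmax 0.0368 [array([ 536.4, -133.7]), array([298., 110.]), np.float64(79.2)]
jaws 7697 [ 0.55   -0.0619  0.0699] zmax 0.0779 [array([ 539.5, -117.3]), array([263.4, 100.1]), np.float64(79.2)]
```

```bash
python3 - <<'E'
from h import *
z=np.load("w1.npz"); c=list(cal("wrist")); c[3]=z["V"]; W=cloud(z["d"],c)
m=(W[...,2]>.085)&(W[...,0]>.49)&(W[...,0]<.545)&(W[...,1]>-.26)&(W[...,1]<-.2)
S=W[m]; print(np.percentile(S[:,2],[5,50,95]))
for lo,hi in((.085,.098),(.098,.12)):
    q=S[(S[:,2]>lo)&(S[:,2]<hi)]; 
    if len(q)>5: print(len(q),q.mean(0),cv2.minEnclosingCircle(q[:,:2].astype(np.float32)*1000))
yaw=np.radians(-10.8); A=np.array([.5182,-.2294]); K=np.array([.5697,-.2602])
d=K-A; phi0=-(np.arctan2(d[1],d[0])-yaw); print("phi0",phi0,"crank",phi0-.2,np.linalg.norm(d))
print((K-[.5209,-.1010])/.04,(0.114-.2898)/.04)
prev=K
for cr in np.append(np.arange(.25,1.96,.2),[2.05,2.15,2.25,2.35]):
    a=yaw-(cr+.2); P=A+.06*np.array([np.cos(a),np.sin(a)]); print(round(cr,2),P.round(4),((P-prev)/.04).round(3)); prev=P
E
```

```text
[0.08642161 0.09186181 0.09360208]
1028 [ 0.52393112 -0.23331494  0.090604  ] ((525.3906860351562, -239.23269653320312), 24.896987915039062)
phi0 0.35049496231935795 crank 0.15049496231935794 0.0600074162083321
[ 1.22 -3.98] -4.3950000000000005
0.25 [ 0.5664 -0.2652] [-0.083 -0.124]
0.45 [ 0.5583 -0.274 ] [-0.202 -0.221]
0.65 [ 0.5487 -0.2811] [-0.242 -0.177]
0.85 [ 0.5378 -0.2861] [-0.272 -0.125]
1.05 [ 0.5261 -0.2889] [-0.291 -0.069]
1.25 [ 0.5141 -0.2893] [-0.299 -0.01 ]
1.45 [ 0.5023 -0.2873] [-0.295  0.05 ]
1.65 [ 0.4911 -0.283 ] [-0.279  0.108]
1.85 [ 0.481  -0.2765] [-0.253  0.161]
2.05 [ 0.4724 -0.2682] [-0.215  0.208]
2.15 [ 0.4688 -0.2634] [-0.091  0.119]
2.25 [ 0.4656 -0.2583] [-0.079  0.128]
2.35 [ 0.463  -0.2529] [-0.066  0.135]
```

Emit:
servo_tool([
  [[0.45,0.2,-0.7,-0.2,0],[0.45,0.2,-0.7,-0.3,0],[0.45,0.2,-0.7,-0.3,0],[0.45,0.2,-0.7,-0.3,0],[0.45,0.2,-0.7,-0.3,0],[0.45,0.22,-0.48,-0.3,0],[0.45,0,0,-0.2,0],[0.45,0,0,0,0]],
])

```text
t: 2.95
eef_pos: [0.5696, -0.257, 0.2121]
tool_rot: [-0.002, 0.774, 0.633, -0.001]
contact_force: [-0.5, 0.9, -0.8]
gripper_width: 0.448
grasp_force: 0.0
```

Emit:
servo_tool([
  [[0.45,0,-0.06,-0.6,0],[0.45,0,0,-0.7,0],[0.45,0,0,-0.7,0],[0.45,0,0,-0.45,0],[0.45,0,0,0,0],[0,0,0,0,0],[0,0,0,0,0],[0,0,0,0,0],[0,0,0,0,0]],
], newtons=50)

```text
t: 3.85
eef_pos: [0.57, -0.26, 0.1174]
tool_rot: [-0.0, 0.774, 0.633, 0.001]
contact_force: [-4.1, 4.1, 5.9]
gripper_width: 0.192
grasp_force: 48.9
```

Emit:
servo_tool([
  [[0,-0.08,-0.12,0.06,0],[0,-0.2,-0.22,0,0],[0,-0.24,-0.18,0,0],[0,-0.27,-0.125,0,0],[0,-0.29,-0.07,0,0],[0,-0.3,-0.01,0,0],[0,-0.295,0.05,0,0],[0,-0.28,0.11,0,0]],
])

```text
t: 4.65
eef_pos: [0.4922, -0.2846, 0.1179]
tool_rot: [0.002, 0.775, 0.632, -0.0]
contact_force: [5.2, -5.2, -20.3]
gripper_width: 0.196
grasp_force: 49.8
```

Emit:
servo_tool([
  [[0,-0.25,0.16,-0.04,0],[0,-0.1,0.1,0,0],[0,0,0,0,0]],
])

```text
t: 4.95
eef_pos: [0.4776, -0.2749, 0.1176]
tool_rot: [0.002, 0.775, 0.632, -0.0]
contact_force: [-0.6, -5.8, -6.7]
gripper_width: 0.193
grasp_force: 51.1
```

Emit:
servo_tool([
  [[0,-0.1,0.1,0,0],[0,-0.08,0.1,0,0],[0,0,0,0,0]],
])

```text
t: 5.25
eef_pos: [0.4739, -0.2712, 0.118]
tool_rot: [0.008, 0.775, 0.632, -0.0]
contact_force: [11.8, -19.3, -26.2]
gripper_width: 0.192
grasp_force: 49.9
```

Emit:
servo_tool([
  [[0,-0.05,0.06,-0.03,0],[0,0,0,0,0],[0,0,0,0,0]],
])

```text
t: 5.55
eef_pos: [0.4738, -0.271, 0.1179]
tool_rot: [0.011, 0.775, 0.631, 0.0]
contact_force: [12.3, -23.8, -23.4]
gripper_width: 0.189
grasp_force: 50.3
```

Emit:
servo_tool([
  [[0,0.14,-0.16,0.03,0],[0.45,0,0,0,0],[0.45,0,0,0,0],[0.45,0,0,0.5,0],[0.45,0,0,1,0],[0.6,0,0.4,1,0],[0.6,0.1,0.8,1,0],[0.6,0.1,0.8,1,0],[0.6,0.1,0.8,0,0],[0.6,0.1,0.5,0,0],[0.6,0,0,0,0],[0.6,0,0,0,0]],
])

```text
t: 6.75
eef_pos: [0.4899, -0.1384, 0.295]
tool_rot: [0.0, 0.774, 0.633, 0.0]
contact_force: [-0.8, -0.2, -0.8]
gripper_width: 0.598
grasp_force: 0.0
```

```bash
python3 - <<'E'
from h import *; from w import an
p,d,c=snap("wrist"); o=bot.get_obs(); print(o["t"],o["eef_pos"],o["tool_rot"])
cv2.imwrite("pics/w2.png",p[:,:,::-1]); an(cloud(d,c),p)
E
```

```text
6.8 [ 0.48967109 -0.13934666  0.29492853] [1.44268208e-04 7.74597102e-01 6.32454948e-01 2.17139227e-04]
column 1175 [ 0.5152 -0.2311  0.0885] zmax 0.0948 [array([ 511.5, -232.2]), array([49.9, 35.9]), np.float64(32.3)]
bar 2048 [ 0.5178 -0.0549  0.1708] zmax 0.1742 [array([517.6, -55.5]), array([69.3, 10.9]), np.float64(79.0)]
flap 18722 [ 0.5563 -0.0613  0.1342] zmax 0.1443 [array([553.7, -62.4]), array([ 90.2, 105.9]), np.float64(79.3)]
base 9939 [ 0.5186 -0.1878  0.0299] zmax 0.037 [array([ 536.4, -133.3]), array([298.5, 110.1]), np.float64(79.3)]
jaws 6139 [ 0.5455 -0.0801  0.0702] zmax 0.078 [array([ 537.6, -114.6]), array([259.3, 105.9]), np.float64(79.5)]
```

View pics/w2.png

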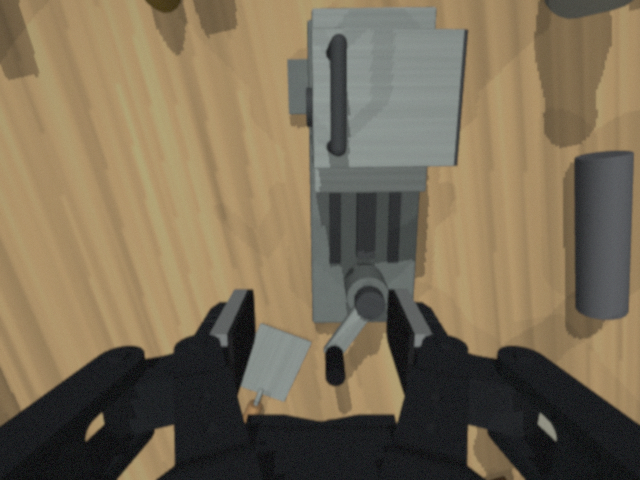

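Clamped: the jaw meets the block. Next, grasp the bar, whose centre is at about (0.5176,-0.0555,0.165).

Emit:
servo_tool([
  [[0.45,0.2,0.6,0,0],[0.45,0.25,0.75,-0.4,0],[0.45,0.25,0.75,-0.8,0],[0.45,0,0,-0.8,0],[0.45,0,0,-0.8,0],[0.45,0,0,-0.4,0],[0.45,0,0,0,0],[0,0,0,0,0],[0,0,0,0,0],[0,0,0,0,0],[0,0,0,0,0]],
], newtons=30)

```text
t: 7.9
eef_pos: [0.5177, -0.0554, 0.1674]
tool_rot: [-0.0, 0.775, 0.632, 0.0]
contact_force: [-4.3, -2.1, 2.3]
gripper_width: 0.097
grasp_force: 29.4
```

```bash
python3 - <<'E'
import numpy as np
R=np.hypot(88,36); a0=np.arctan2(36,88); ux=np.array([np.cos(np.radians(-10.8)),np.sin(np.radians(-10.8))])
pp=None
for th in np.arange(0,1.71,.1):
    b=R*np.array([-np.cos(a0+th),np.sin(a0+th)]); 
    if pp is not None:
        d=b-pp; print(round(th,2),b.round(1),np.r_[ux*d[0],d[1]].round(2)/40)
    pp=b
E
```

```text
0.1 [-84.   44.6] [ 0.099   -0.019    0.21525]
0.2 [-79.1  52.8] [ 0.11975 -0.02275  0.204  ]
0.3 [-73.4  60.4] [ 0.139   -0.0265   0.19075]
0.4 [-67.   67.4] [ 0.157   -0.03     0.17575]
0.5 [-60.   73.8] [ 0.1735 -0.033   0.159 ]
0.6 [-52.3  79.4] [ 0.18825 -0.036    0.1405 ]
0.7 [-44.1  84.2] [ 0.201   -0.03825  0.1205 ]
0.8 [-35.5  88.2] [ 0.212  -0.0405  0.0995]
0.9 [-26.5  91.3] [ 0.2205 -0.042   0.0775]
1.0 [-17.3  93.5] [ 0.227   -0.04325  0.05475]
1.1 [-7.8 94.8] [ 0.23125 -0.04425  0.0315 ]
1.2 [ 1.7 95.1] [ 0.23325 -0.0445   0.00775]
1.3 [11.1 94.4] [ 0.23275 -0.0445  -0.016  ]
1.4 [20.5 92.8] [ 0.23   -0.044  -0.0395]
1.5 [29.7 90.3] [ 0.225   -0.043   -0.06275]
1.6 [38.6 86.9] [ 0.21775 -0.0415  -0.08525]
1.7 [47.  82.6] [ 0.20825 -0.03975 -0.107  ]
```

Emit:
servo_tool([
  [[0,0.1,-0.02,0.215,0],[0,0.12,-0.022,0.205,0],[0,0.14,-0.026,0.19,0],[0,0.157,-0.03,0.175,0],[0,0.173,-0.033,0.16,0],[0,0.188,-0.036,0.14,0],[0,0.2,-0.038,0.12,0],[0,0.212,-0.04,0.1,0]],
])

```text
t: 8.7
eef_pos: [0.5695, -0.0651, 0.2187]
tool_rot: [-0.0, 0.775, 0.632, -0.001]
contact_force: [-0.0, -5.0, -11.5]
gripper_width: 0.102
grasp_force: 29.0
```

Emit:
servo_tool([
  [[0,0.22,-0.042,0.075,0],[0,0.227,-0.043,0.055,0],[0,0.23,-0.044,0.03,0],[0,0.233,-0.045,0.008,0],[0,0.233,-0.045,-0.016,0],[0,0.23,-0.044,-0.04,0],[0,0.225,-0.043,-0.063,0],[0,0.218,-0.042,-0.085,0]],
])

```text
t: 9.5
eef_pos: [0.6425, -0.0791, 0.2182]
tool_rot: [-0.0, 0.775, 0.632, -0.0]
contact_force: [-4.7, -4.0, 1.5]
gripper_width: 0.099
grasp_force: 29.7
```

Emit:
servo_tool([
  [[0.22,0,0,0,0],[0.22,0,0,0,0],[0.22,0,0,0,0],[0.22,0,0,0.3,0],[0.22,0,0,0.5,0],[0.22,0,0,0.7,0],[0.22,0,0,0.5,0],[0,-0.7,0.13,0.2,0],[0,-0.95,0.18,0,0],[0,-0.95,0.18,0,0],[0,0,0,0,0]],
])

```text
t: 10.6
eef_pos: [0.534, -0.0585, 0.3062]
tool_rot: [-0.002, 0.775, 0.633, 0.0]
contact_force: [0.6, 0.3, 0.6]
gripper_width: 0.001
grasp_force: 0.0
```

```bash
python3 - <<'E'
from h import *
p,d,c=snap("scene"); o=bot.get_obs(); print(o["t"],o["eef_pos"],o["contact_force"],o["gripper_width"])
a=cv2.resize(p[120:330,210:420],None,fx=2.8,fy=2.8,interpolation=cv2.INTER_CUBIC)
cv2.imwrite("pics/s1.png",a[:,:,::-1])
E
```

```text
10.65 [ 0.53669445 -0.05843492  0.30678447] [-0.02915523  0.54355253  0.26450708] -0.00023866557703471295
```

View pics/s1.png

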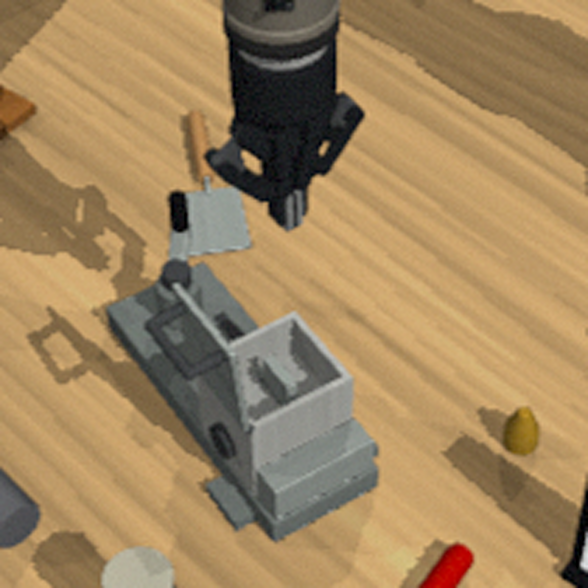

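Emit:
servo_tool([
  [[0,0,0,-0.9,0],[0,0,0,-0.9,0],[0,0.3,-0.06,-0.25,0],[0,0.4,-0.08,0,0],[0,0.3,-0.06,0,0],[0,0.3,-0.06,0,0],[0,0.3,-0.06,0,0],[0,0.25,-0.05,0,0],[0,0,0,0,0]],
])

```text
t: 11.55
eef_pos: [0.6136, -0.074, 0.2235]
tool_rot: [0.001, 0.774, 0.633, 0.0]
contact_force: [1.2, -0.2, -0.5]
gripper_width: 0.0
grasp_force: 0.0
```

Emit:
servo_tool([
  [[0.3,-0.5,0.1,0.2,0],[0.3,-0.7,-0.1,0.6,0],[0.3,-0.5,-0.15,0.6,0],[0.3,-0.25,0,0.1,0],[0.3,0,0,0,0],[0.3,0,0,0,0]],
])

```text
t: 12.15
eef_pos: [0.5345, -0.079, 0.283]
tool_rot: [-0.0, 0.774, 0.633, 0.0]
contact_force: [0.6, 0.6, -0.7]
gripper_width: 0.299
grasp_force: 0.0
```

```bash
python3 - <<'E'
from h import *
p,d,c=snap("wrist"); o=bot.get_obs(); print(o["t"],o["eef_pos"],o["tool_rot"])
cv2.imwrite("pics/w3.png",p[:,:,::-1]); np.savez("w3.npz",p=p,d=d,V=c[3])
W=cloud(d,c)
for X in [(.548,-.061,.118)]: print(proj(c,X))
a=np.radians(-10.8); ux=np.array([np.cos(a),np.sin(a)]); uy=np.array([-ux[1],ux[0]])
q=W[...,:2]-np.array([.555,-.0626]); qx=q@ux; qy=q@uy; Z=W[...,2]
ins=(abs(qx)<.040)&(abs(qy)<.036)
print("heights",np.histogram(Z[ins],bins=np.arange(.03,.14,.005)))
m=ins&(Z>.105)&(Z<.128); S=W[m]
print(m.sum(),S.mean(0),[np.round(x,1) for x in cv2.minAreaRect(S[:,:2].astype(np.float32)*1000)])
m=(abs(Z-.125)<.004)&(abs(qx)<.065)&(abs(qy)<.06); S=W[m]; print("rim",m.sum(),[np.round(x,1) for x in cv2.minAreaRect(S[:,:2].astype(np.float32)*1000)])
m=(Z>.14)&(Z<.235)&(qx>.02)&(qx<.14)&(abs(qy)<.05); print("flap pts",m.sum())
for z in np.arange(.14,.23,.015):
    k=m&(abs(Z-z)<.006); 
    if k.sum(): print(round(z,3),k.sum(),np.percentile(qx[k],[10,50,90]).round(4))
E
```

```text
12.2 [ 0.53452561 -0.07893892  0.2826286 ] [-2.64036772e-04  7.74163988e-01  6.32984991e-01 -2.25269974e-04]
[np.float64(332.98137125586425), np.float64(195.75715718816224)]
heights (array([   0,   12,   16,   18,    0,    0,    0,    7,   26, 4208, 2967,
        216,   19,    7,   13,    7,    5,  697,    2,    0,    0,    0]), array([0.03 , 0.035, 0.04 , 0.045, 0.05 , 0.055, 0.06 , 0.065, 0.07 ,
       0.075, 0.08 , 0.085, 0.09 , 0.095, 0.1  , 0.105, 0.11 , 0.115,
       0.12 , 0.125, 0.13 , 0.135, 0.14 ]))
711 [ 0.54664903 -0.06027205  0.11764239] [array([546.6, -61. ]), array([40.1,  9.1]), np.float64(78.8)]
rim 4691 [array([553.3, -62.6]), array([ 90.2, 102.2]), np.float64(79.2)]
flap pts 19661
0.14 636 [0.052  0.0528 0.0537]
0.155 1470 [0.0549 0.0564 0.0579]
0.17 1759 [0.0593 0.0609 0.0623]
0.185 2120 [0.0639 0.0654 0.0668]
0.2 5270 [0.0687 0.0965 0.1075]
0.215 3470 [0.0728 0.0745 0.0764]
```

View pics/w3.png

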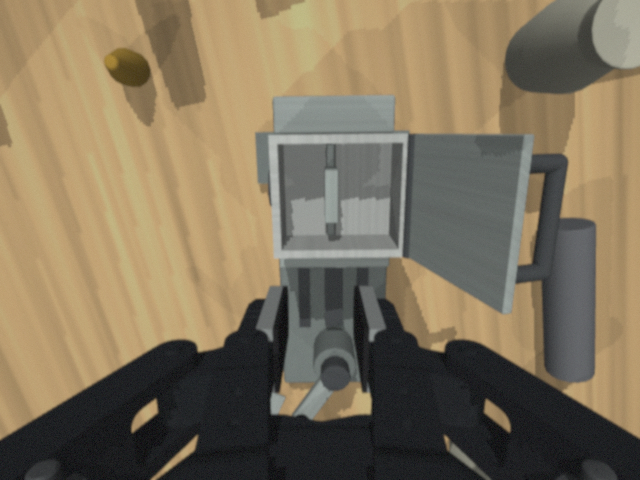

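The strainer's grip is visible at (331,197), measured at (0.5466,-0.0610) with its top at 0.118. The flap stands at about 1.85 rad. Descend and grasp.

Emit:
servo_tool([
  [[0.3,0.15,0.22,-0.3,0.08],[0.3,0.15,0.23,-0.6,0],[0.3,0,0,-0.8,0],[0.3,0,0,-0.8,0],[0.3,0,0,-0.8,0],[0.3,0,0,-0.7,0],[0.3,0,0,-0.4,0],[0.3,0,0,0,0],[0.3,0,0,0,0]],
], newtons=40)

```text
t: 13.1
eef_pos: [0.5463, -0.0614, 0.1064]
tool_rot: [-0.0, 0.771, 0.637, -0.001]
contact_force: [0.4, -0.1, -0.7]
gripper_width: 0.299
grasp_force: 0.0
```

Emit:
servo_tool([
  [[0,0,0,0,0],[0,0,0,0,0],[0,0,0,0,0],[0,0,0,0.1,0],[0,0,0,0.2,0],[0,0,0,0.3,0]],
])

```text
t: 13.7
eef_pos: [0.5459, -0.0617, 0.132]
tool_rot: [-0.0, 0.771, 0.636, -0.0]
contact_force: [-0.2, -0.7, -0.8]
gripper_width: 0.109
grasp_force: 41.6
```

Emit:
servo_tool([
  [[0,0,0,0.5,0],[0,0,0,0.7,0],[0,0,0,0.8,0],[0,0,0,0.8,0],[0,0,0,0.7,0],[0,0,0.3,0.5,0],[0,0.05,0.6,0.2,0.2],[0,0.05,0.8,0,0.3],[0,0.05,0.8,0,0.3],[0,0.05,0.8,0,0.3],[0,0.05,0.8,0,0.3],[0,0.05,0.8,0,0.3],[0,0.05,0.8,0,0.3],[0,0,0.8,0,0.3],[0,0,0.6,0,0],[0,0,0.3,0,0],[0,0,0,0,0],[0,0,0,0,0],[0,0,0,0,0]],
], newtons=60)

```text
t: 15.6
eef_pos: [0.5607, 0.2321, 0.2997]
tool_rot: [0.0, 0.678, 0.735, -0.0]
contact_force: [-0.5, -1.3, -0.7]
gripper_width: 0.108
grasp_force: 63.2
```

```bash
python3 - <<'E'
from h import *
import m as M
p,d,c=snap("wrist"); o=bot.get_obs(); print(o["t"],o["eef_pos"],o["tool_rot"],o["gripper_width"],o["grasp_force"])
n=o["tool_rot"]; y=np.array([2*n[1]*n[2],2*n[2]**2-1]); print("closing yaw",np.arctan2(y[1],y[0]))
cv2.imwrite("pics/w4.png",p[:,:,::-1])
R=lambda S:[np.round(x,1) for x in cv2.minAreaRect(S[:,:2].astype(np.float32)*1000)]
pt,dt,ct=M.load("top"); ps,ds,cs=M.load("scene")
for nm,W,im in (("wrist",cloud(d,c),p),("top",cloud(dt,ct),pt),("scene",cloud(ds,cs),ps)):
    b=(W[...,0]>.37)&(W[...,0]<.50)&(W[...,1]>.16)&(W[...,1]<.42)
    for lo,hi in ((.15,.17),(.145,.17),(.005,.016)):
        k=b&(W[...,2]>lo)&(W[...,2]<hi)&(im.max(2)<90); k=cv2.erode(k.astype(np.uint8),np.ones((2,2)))>0
        if k.sum()>10: print(nm,lo,k.sum(),np.median(W[k][:,2]).round(4),R(W[k]))
# screen plane centre from scene: colour contour + normal
W=cloud(ds,cs); hsv=cv2.cvtColor(ps,cv2.COLOR_RGB2HSV); k=np.zeros((480,640),np.uint8); k[270:375,400:510]=1
k=k*((hsv[...,2]>120)&(hsv[...,1]<60)).astype(np.uint8); cc=max(cv2.findContours(k,0,2)[0],key=cv2.contourArea)
q=cv2.approxPolyDP(cc,4,True)[:,0]; print(q.tolist(),[W[v,u].round(3).tolist() for u,v in q])
E
```

```text
15.65 [0.56062574 0.23229155 0.29966964] [ 2.67874604e-04  6.77586478e-01  7.35443055e-01 -7.66135149e-05] 0.1081448194091469 63.16986680030823
closing yaw 0.08184432376087035
wrist 0.15 190 0.1505 [array([431.9, 283. ]), array([ 29.3, 166.1]), np.float64(5.2)]
wrist 0.145 13198 0.1497 [array([432.5, 280.2]), array([ 34.1, 174.3]), np.float64(4.9)]
wrist 0.005 2117 0.0095 [array([454.8, 283.3]), array([ 13.6, 177.7]), np.float64(5.1)]
top 0.145 949 0.1487 [array([426.5, 279.2]), array([ 32.6, 177.6]), np.float64(5.1)]
top 0.005 618 0.0087 [array([415.4, 277.9]), array([ 74.8, 178.6]), np.float64(5.5)]
scene 0.15 112 0.1515 [array([434.2, 287.8]), array([ 29.7, 164.4]), np.float64(4.7)]
scene 0.145 1041 0.1504 [array([434.2, 286.1]), array([ 35.6, 174.5]), np.float64(5.0)]
scene 0.005 355 0.0101 [array([424.8, 284.5]), array([ 77.5, 176. ]), np.float64(5.5)]
[[424, 291], [417, 321], [475, 360], [487, 330]] [[0.458, 0.21, 0.142], [0.457, 0.208, 0.02], [0.443, 0.362, 0.019], [0.443, 0.363, 0.143]]
```

View pics/w4.png

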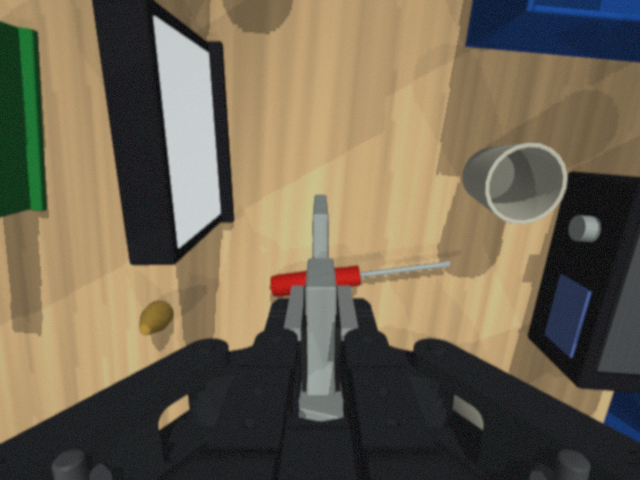

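Emit:
servo_tool([
  [[0,-0.25,0.2,0,0.04],[0,-0.5,0.4,0,0],[0,-0.5,0.45,-0.2,0],[0,-0.3,0.25,-0.4,0],[0,-0.1,0.1,-0.6,0],[0,0,0,-0.7,0],[0,0,0,-0.7,0],[0,0,0,-0.4,0],[0,0,0,0,0],[0,0,0,0,0]],
])

```text
t: 16.65
eef_pos: [0.4941, 0.2904, 0.1799]
tool_rot: [-0.0, 0.675, 0.738, 0.0]
contact_force: [1.2, 0.9, -0.2]
gripper_width: 0.108
grasp_force: 63.2
```

```bash
python3 - <<'E'
from h import *
p,d,c=snap("scene"); o=bot.get_obs(); print(o["t"],o["eef_pos"],o["tool_rot"],o["contact_force"])
W=cloud(d,c)
a=cv2.resize(p[200:400,360:560],None,fx=3,fy=3,interpolation=cv2.INTER_CUBIC)
cv2.imwrite("pics/s2.png",a[:,:,::-1])
E
```

```text
16.7 [0.4946216  0.29068892 0.1805639 ] [9.33446377e-05 6.74820499e-01 7.37981448e-01 8.16783158e-04] [ 0.30661012  0.330007   -1.04078765]
```

View pics/s2.png

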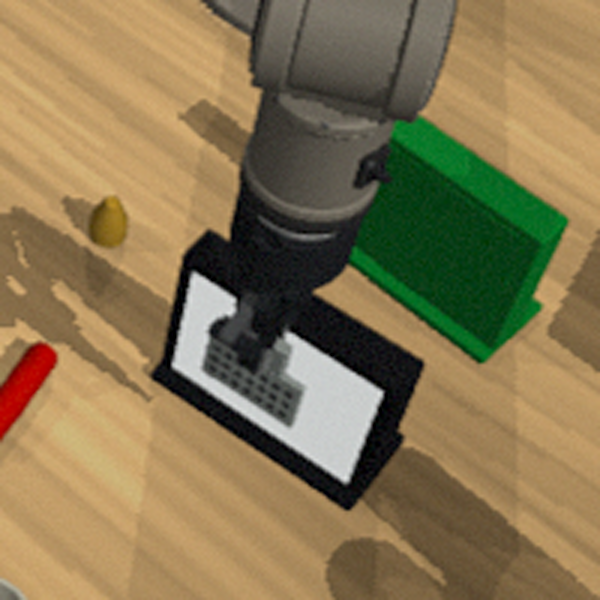

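Emit:
servo_tool([
  [[0,0,-0.05,-0.3,0],[0,0,0,-0.4,0],[0,0,0,-0.4,0],[0,0,0,-0.3,0],[0,0,0,-0.1,0],[0,0,0,0,0],[0,0,0,0,0]],
])

```text
t: 17.4
eef_pos: [0.4947, 0.2885, 0.12]
tool_rot: [0.0, 0.675, 0.738, 0.001]
contact_force: [-0.1, 1.1, -0.3]
gripper_width: 0.106
grasp_force: 63.2
```

```bash
python3 - <<'E'
from h import *
p,d,c=snap("scene"); o=bot.get_obs(); print(o["t"],o["eef_pos"],o["tool_rot"],o["contact_force"])
W=cloud(d,c); a=.087; ux=np.array([np.cos(a),np.sin(a)]); uy=np.array([-ux[1],ux[0]])
b=np.zeros((480,640),bool); b[250:385,400:520]=1
hsv=cv2.cvtColor(p,cv2.COLOR_RGB2HSV)
qx=W[...,:2]@ux; qy=W[...,:2]@uy; Z=W[...,2]
scr=b&(hsv[...,2]>140)&(hsv[...,1]<50)&(Z>.01)&(Z<.15)&(qx<.49)
S=np.c_[qx[scr],qy[scr],Z[scr]]; print("screen x med",np.median(S[:,0]),"y",np.percentile(S[:,1],[.5,99.5]),"z",np.percentile(S[:,2],[.5,99.5]))
f=np.median(S[:,0])
pl=b&(qx>f+.025)&(qx<f+.065)&(Z>.03)&(Z<.10); pl=cv2.morphologyEx(pl.astype(np.uint8),2,np.ones((2,2)))>0
P=np.c_[qx[pl],qy[pl],Z[pl]]; print("plate",pl.sum(),"x",np.percentile(P[:,0],[5,50,95]),"y",np.percentile(P[:,1],[1,50,99]),"z",np.percentile(P[:,2],[1,99]))
A=np.c_[P[:,1]-P[:,1].mean(),P[:,2]-P[:,2].mean(),np.ones(len(P))]; print("slopes",np.linalg.lstsq(A,P[:,0],rcond=None)[0])
A=np.c_[S[:,1]-S[:,1].mean(),S[:,2]-S[:,2].mean(),np.ones(len(S))]; print("slopes scr",np.linalg.lstsq(A,S[:,0],rcond=None)[0])
cv2.imwrite("pics/s3.png",cv2.resize(p[200:400,360:560],None,fx=3,fy=3,interpolation=cv2.INTER_CUBIC)[:,:,::-1])
E
```

```text
17.45 [0.49476885 0.28853717 0.12010778] [1.36859520e-04 6.74854697e-01 7.37950326e-01 6.59871032e-04] [-0.05062468  0.18787219 -1.98420273]
screen x med 0.472806032786518 y [0.16772747 0.32284391] z [0.01593138 0.14269549]
plate 330 x [nan nan nan] y [nan nan nan] z [nan nan]
 ** On entry to DLASCL parameter number  4 had an illegal value
 ** On entry to DLASCL parameter number  4 had an illegal valueTraceback (most recent call last):
  File "<stdin>", line 12, in <module>
    x, resids, rank, s = _umath_linalg.lstsq(a, b, rcond,
                         ~~~~~~~~~~~~~~~~~~~^^^^^^^^^^^^^
                                             signature=signature)
                                             ^^^^^^^^^^^^^^^^^^^^
    raise LinAlgError("SVD did not converge in Linear Least Squares")
numpy.linalg.LinAlgError: SVD did not converge in Linear Least Squares
```

```bash
python3 - <<'E'
from h import *
p,d,c=snap("scene"); o=bot.get_obs()
W=cloud(d,c); a=.087; ux=np.array([np.cos(a),np.sin(a)]); uy=np.array([-ux[1],ux[0]])
qx=np.nan_to_num(W[...,:2]@ux); qy=np.nan_to_num(W[...,:2]@uy); Z=np.nan_to_num(W[...,2])
b=np.zeros((480,640),bool); b[250:385,400:520]=1
for n,x0,x1,z0,z1 in (("screen",.462,.484,.015,.145),("plate",.5,.535,.03,.099)):
    k=b&(qx>x0)&(qx<x1)&(Z>z0)&(Z<z1)
    if n=="screen": k&=p.max(2)>120
    k=cv2.morphologyEx(k.astype(np.uint8),2,np.ones((2,2)))>0
    P=np.c_[qx[k],qy[k],Z[k]]; print(n,k.sum(),np.percentile(P,[1,50,99],axis=0).round(4).tolist())
    A=np.c_[P[:,1:]-P[:,1:].mean(0),np.ones(len(P))]; print("slopes",np.linalg.lstsq(A,P[:,0],rcond=None)[0].round(4))
t=o["eef_pos"][:2]; print("tcp",t@ux,t@uy)
# flap, block and jaw after the removal
S=W.reshape(-1,3); m=(S[:,2]>.2)&(S[:,0]>.55)&(S[:,0]<.7)&(S[:,1]<0)&(S[:,1]>-.15); print("flap high pts",m.sum(),S[m].mean(0))
E
```

```text
screen 1476 [[0.4689, 0.1701, 0.0145], [0.4728, 0.2789, 0.0846], [0.5625, 0.3257, 0.2093]]
slopes [0.2633 0.3265 0.4717]
plate 328 [[0.4721, 0.2118, -0.0], [0.5212, 0.2529, 0.0713], [0.5244, 0.2823, 0.0968]]
slopes [0.8449 0.6477 0.5159]
tcp 0.5179766759167828 0.24448806185743752
flap high pts 346 [ 0.64663254 -0.07456618  0.2106482 ]
```

```bash
python3 -c "
from station import bot
print(bot.hand_in())"
```

```text
the job is handed in; nothing more can be done
None
```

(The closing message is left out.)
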